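# Wedge the loose transformer tight in an open amplifier

### The arm

A 6-joint arm with a two-finger parallel gripper is mounted at the origin on the work surface. World frame = base frame: x ahead of the robot, y to its left, z up, the work surface at z = 0. Lengths are in m, angles in rad, forces in N, time in s.
With the tool pointing down it reaches from about 0.4 to 0.925 m from the base axis. Payload 12.5 kg.
Tool frame: the origin (TCP) lies midway between the tips of the shut fingers; the grasp point (between the pads) lies 19 mm behind it (arm.grip_depth is the distance from the TCP to the grasp point, in m); z points along the fingers, x is the direction in which the jaws open and shut, and the axes are right-handed (so a half turn about z gives the same grasp; the last joint's range is limited). The gripper opens to 95 mm and grips with 3 to 60 N. Pads are 20 mm wide; open, the fingers measure 119 mm over their backs; the gripper's body (75 mm by 180 mm) begins 59 mm behind the grasp point.
Start: joints at [-1.394, 0.491, 1.559, -0, 1.092, -0.106], TCP at [0.174, -0.6, 0.215] pointing down, gripper open.
Joint ranges: [-3.1, 3.1], [-0.84, 2.19], [0.05, 2.79], [-1.13, 4.28], [0.06, 2.93], [-2.69, 2.69]. Speed limits (rad/s): [2.22, 2.22, 2.79, 3.14, 3.14, 3.14].

### API

Orientations are given as a unit quaternion [w, x, y, z].
In Python, from workcell import arm gives the robot as it stands.
- The arm moves only by the tool servo_tool, never from a script. Its argument "moves" is a list of rows, each a list of 7 numbers: the turn, a rotation vector about the tool's x, y, z in degrees, then the shift along the tool's x, y, z in m, then the finger opening in m, from 0 to 0.0951. A call has 1 to 10 rows; each row is the pose to reach, as a shift and turn from the pose measured when the call began, along the tool's axes at that moment; what a row does not reach only later rows make up. A row lasts 1/10 s, in which the tool goes at most 50 mm and 8.59 degrees, less where a joint would pass 70% of its speed; a pose out of reach is approached as far as the arm can. A call with a gripper value outside its range is refused whole. The fingers move at their own pace and stop on an object; the grip force is fixed at half the most. Time passes only in rows, so rows that repeat a pose let the fingers close. It gives the time, the measured TCP pose, the force and the opening at its end, in the units of the state.
- arm.sense(): the state, without advancing time (a new reading comes with each control period).
- arm.snapshot(name): name is "side" or "top"; returns the picture (480x640x3 uint8, red, green, blue); there is no depth.
- arm.camera_model(name): a dict with "camera_matrix" (3x3 intrinsics, pixels), "k1" (the pictures are not rectified: a ray, as slopes to the right and down, at radius r is drawn at 1 + k1 r^2 times it, then the intrinsics apply), "rvec" (rotation vector, rad) and "tvec" (3), from world to camera coordinates, as OpenCV has them. Camera axes: x right, y down, z forward; pixel columns grow to the right and rows downward; lengths in m; the calibration is good to about 2 mm. A picture is of the moment at which its call begins. camera_model takes no time and is no camera call.
- arm.hand_in(): hands the job in, once; it reports no verdict.
The state is a dict: "clock": time; "joints": joint angles; "dq": joint speeds; "joint_efforts": joint torques, N m; "position": TCP position; "tcp_rot": TCP orientation; "force": force on the tool from outside, world axes, zero at the start; "torque": the same for the moment, N m; "gripper_width": finger opening in m.
Only numpy, scipy, OpenCV 4.12 (cv2) and the standard library are available. Lean on these libraries where they do the work, as an engineer would, in place of code of your own. Each camera call takes 0.05 s, during which the arm holds its last target.

### The job

The transformer in the open amplifier is loose and must not shift when the set is carried. Take the wooden wedge with the red head from the wedge stand and press it, thin end down and upright, firmly into the gap between the transformer and the yellow bracket, so that it jams tight and holds the transformer hard against the dark stop; then let go.

Things in the scene. Friction and masses are not known exactly. Their poses are not given: they have to be found in the camera images.
- chock_head (a point): Centre of the red head (grip it: 36 mm in x, 40 in y, 30 high) of the wooden wedge, 0.11 kg. Below, it tapers over 80 mm in y from 40 to 10 mm, 36 wide in x throughout; tip 95 mm below this point. z up; both ways round alike. Starts upright in one of 3 pockets, 60 mm apart in y, of a plywood stand 36 mm high; the others hold a blue-headed thin wedge and a dark straight spacer, as tall.
- transformer: Loose transformer, 0.7 to 1 kg: block 66 mm in x, 76 in y, 70 high, dark steel core, amber winding. Origin: centre of its underside. Stands on the amplifier's floor plate, slides stiffly when pushed; starts about 3 to 8 mm short of the stop, leaving 24 to 29 mm to the bracket. Its top is level with those of stop and bracket.
- bracket: Yellow upright fixed in the amplifier, 80 mm in x, 70 high. Origin: middle of the top edge of its face to the transformer, 88 mm above the table. x runs along the gap, y across it to transformer and stop, z up. No part of the set rises over 30 mm above it. With the transformer on the stop the gap is 32 mm and the wedge jams, head centre 36 mm above and 16 mm in y from here, tip off the floor.
- stop: Dark steel upright fixed in the amplifier beyond the transformer, parallel to the bracket and of the same size. Origin: middle of the top edge of its face towards the transformer, 108 mm from the bracket's origin along y. Axes as the bracket's.
Mind the look-alikes: they are no part of the job. What is shaped like the part that bears chock_head but grey is not meant. Of the things shaped like the transformer, the steel one is meant.

How it is judged:
At the end, for the whole second after the job is handed in: Wedge upright and in line with the bracket within 10 degrees, within 20 mm of mid-bracket, its head centre 4-28 mm from the bracket face and 18-46 mm above its top edge; wedge presses on transformer and bracket, and transformer on stop, by over 0.7 N each; both at rest (x of chock_head in the frame of bracket between -0.02 and 0.02 m and y of chock_head in the frame of bracket between 0.004 and 0.028 m and z of chock_head in the frame of bracket between 0.018 and 0.046 m and angle between chock_head's own z axis and vertical below 0.175 rad and angle between the x axis of chock_head and the x axis of bracket, either way round below 0.175 rad and contact force between transformer and stop above 0.7 N and contact force between chock and transformer above 0.7 N and contact force between chock and bracket above 0.7 N and linear speed of each of chock, transformer below 0.01 m/s); the robot touches nothing.
It fails at once if the transformer is tipped over or lifted out of its bay (angle between transformer's own z axis and vertical above 0.3 rad or z of transformer in the frame of bracket above -0.045 m).
It also fails if it takes over 38 s, if anything falls off the work surface, if the arm or the gripper's body presses on something with over 40 N, if the wrist force passes 120 N, or if a joint passes its speed limit or range.

## Working session

There is one attempt and no reset: what is moved stays moved. The work goes in short steps, Python scripts to look and compute and a tool call to move; the robot and the scene stay as the last step left them, time stands still between calls to the robot, and variables do not carry over. Pictures are saved under pics/ and viewed, and the job is handed in when it is done.

Besides the shell and the picture viewer there is one more tool, called after "Request:" as name(argument=value, ...) on one line, values as JSON. servo_tool: Moves the arm, as the interface text tells. Its arguments: {"type":"object","properties":{"moves":{"type":"array"}},"required":["moves"]}

```bash
mkdir -p pics
python3 - <<'E'
from workcell import arm
import cv2
for n in("side","top"):
    im=arm.snapshot(n); cv2.imwrite(f"pics/{n}0.png",im[:,:,::-1]); m=arm.camera_model(n); print(n,m)
print(arm.sense())
E
```

```text
side {'camera_matrix': array([[521.28371332,   0.        , 322.26328966],
       [  0.        , 521.28371332, 242.18272098],
       [  0.        ,   0.        ,   1.        ]]), 'k1': 0.029616900618619213, 'rvec': array([ 1.10089553, -2.51531621,  0.88206206]), 'tvec': array([0.36582773, 0.3465187 , 1.00226745])}
top {'camera_matrix': array([[615.85444405,   0.        , 313.31504504],
       [  0.        , 615.85444405, 239.96149845],
       [  0.        ,   0.        ,   1.        ]]), 'k1': -0.08097780540137463, 'rvec': array([ 2.13234393, -2.13026501,  0.18338568]), 'tvec': array([0.01257798, 0.53978165, 1.61081265])}
{'clock': 0.1, 'joints': array([-1.39360861e+00,  4.91494714e-01,  1.55940178e+00, -1.06710863e-05,
        1.09171082e+00, -1.05571216e-01]), 'dq': array([-0.00036416, -0.00241947, -0.00378981, -0.00044391,  0.00142696,
       -0.00202343]), 'joint_efforts': array([ 1.54565427e-03, -6.13625407e+01, -2.58608437e+01,  6.93376805e-02,
        4.69661329e-02, -5.31255023e-05]), 'position': array([ 0.17437559, -0.59994781,  0.21411845]), 'tcp_rot': array([-3.42199626e-04,  7.99690715e-01, -6.00411945e-01, -3.74575689e-04]), 'force': array([-0.14755442, -0.41328516, -0.15662245]), 'torque': array([ 0.02766099, -0.01799609, -0.03028255]), 'gripper_width': 0.09504976942062422}
```

View pics/side0.png

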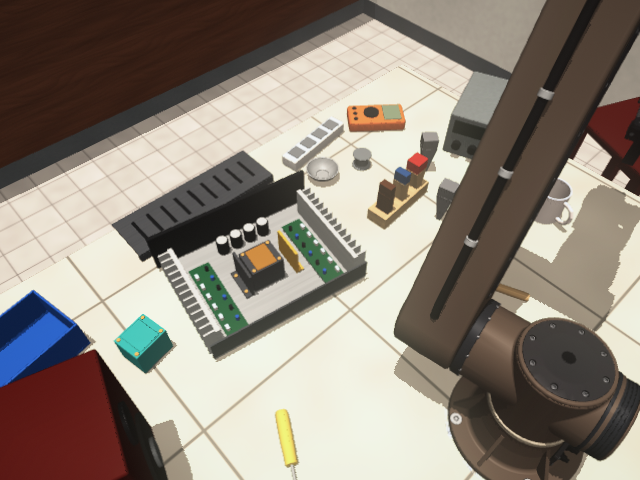

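View pics/top0.png

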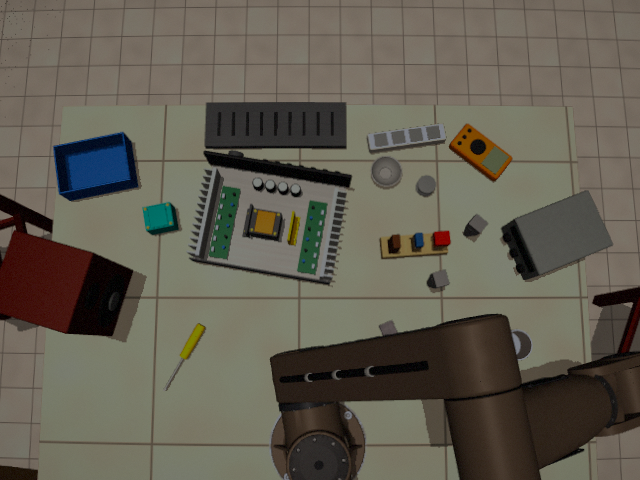

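Top view: the red head is at (441,239) and the steel transformer with the amber winding at (265,222). The bracket is at (293,228) and the stop at about (248,220). The candidates in the stand are brown (396,243), blue (419,241) and red (441,239), and there are loose grey wedges at (475,226), (437,280) and (388,328). Red-headed fits the wedge. The teal block at (160,217) is the transformer look-alike. Next I enlarge to confirm.

```bash
cat > h.py <<'E'
import numpy as np, cv2
from workcell import arm
def cam(n):
    m=arm.camera_model(n); R=cv2.Rodrigues(np.array(m["rvec"]))[0]; return m,R,np.array(m["tvec"])
def ray(n,uv):
    m,R,t=cam(n);K=m["camera_matrix"]
    p=cv2.undistortPoints(np.array([[uv]],float),K,np.array([m["k1"],0,0,0.]))[0,0]
    d=R.T@np.array([p[0],p[1],1]); return -R.T@t,d/np.linalg.norm(d)
def plane(n,uv,z):
    o,d=ray(n,uv); return o+d*(z-o[2])/d[2]
def tri(a,b):
    o1,d1=ray("side",a);o2,d2=ray("top",b)
    A=np.c_[d1,-d2];s=np.linalg.lstsq(A,o2-o1,rcond=None)[0]
    p,q=o1+s[0]*d1,o2+s[1]*d2
    return (p+q)/2,np.linalg.norm(p-q)
def proj(n,P):
    m,R,t=cam(n); return cv2.projectPoints(np.array(P,float).reshape(-1,3),np.array(m["rvec"]),t,m["camera_matrix"],np.array([m["k1"],0,0,0.]))[0][:,0]
E
python3 - <<'E'
import cv2,numpy as np
s=cv2.imread("pics/side0.png");t=cv2.imread("pics/top0.png")
def c(i,x,y,w,h,k=5): return cv2.resize(i[y:y+h,x:x+w],None,fx=k,fy=k,interpolation=cv2.INTER_CUBIC)
cv2.imwrite("pics/c1.png",np.vstack([c(s,220,220,100,75,6)]))
cv2.imwrite("pics/c2.png",c(t,235,190,80,60,10)[:600])
cv2.imwrite("pics/c3.png",np.hstack([c(s,360,130,90,100,4),c(t,370,205,100,100,4)]))
E
```

```text
(no output)
```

View pics/c1.png

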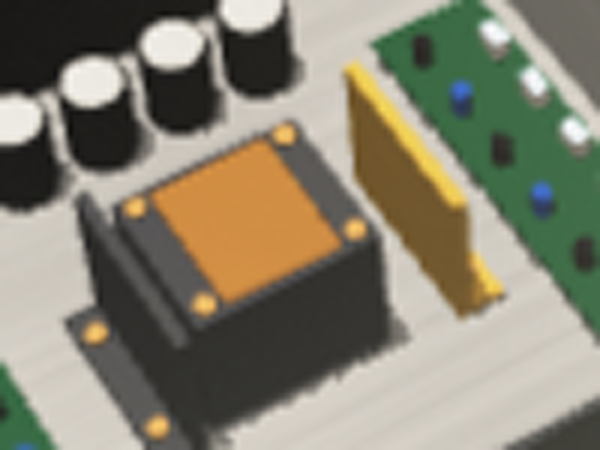

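View pics/c2.png

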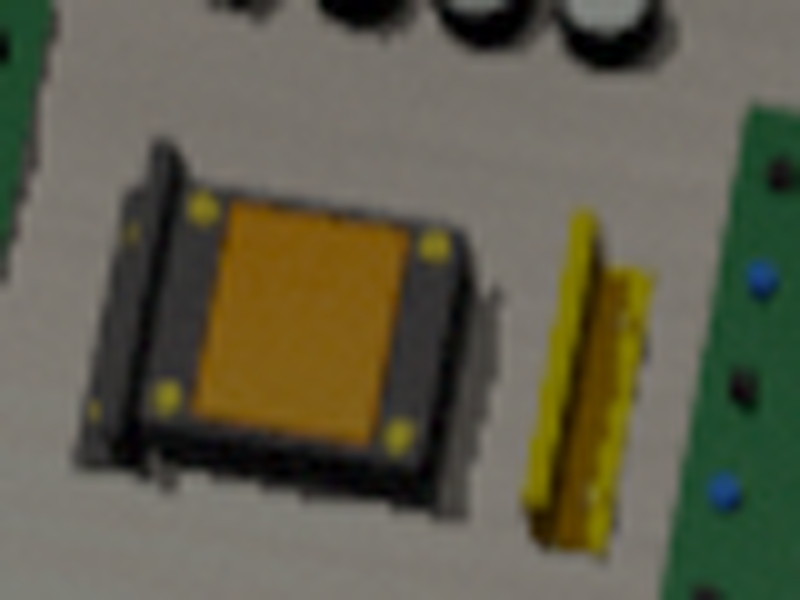

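View pics/c3.png

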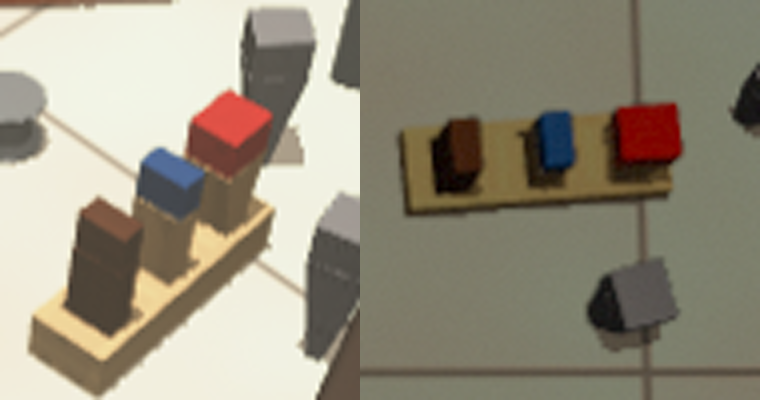

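Run:
```python
from h import *
f=lambda x,y,k,ox,oy:((x+.5)/k-.5+ox,(y+.5)/k-.5+oy)
T=lambda x,y:f(x,y,10,235,190); S=lambda x,y:f(x,y,6,220,220)
b={"face far":((347,72),(572,212)),"face near":((464,208),(527,497))}
for k,(s,t) in b.items(): print(k,plane("side",S(*s),.088).round(4),plane("top",T(*t),.088).round(4),tri(S(*s),T(*t)))
q={"tr FarBr":((292,124),(465,235)),"tr NearBr":((380,238),(422,465)),"tr nearStop":((195,327),(148,432)),"tr farstop":((117,208),(187,190)),
"screw1":((285,134),(435,247)),"screw2":((355,229),(400,437)),"screw3":((205,303),(167,398)),"screw4":((136,207),(203,209))}
for k,(s,t) in q.items(): print(k,plane("side",S(*s),.088).round(4),plane("top",T(*t),.088).round(4),tri(S(*s),T(*t)))
# stop face top
for t in [(180,170),(140,440)]: print("stop",plane("top",T(*t),.088).round(4))
s=cv2.imread("pics/side0.png");t=cv2.imread("pics/top0.png")
for n,i,th in(("side",s,190),("top",t,0)):
    h=cv2.cvtColor(i,cv2.COLOR_BGR2HSV).astype(int); m=((h[...,0]<8)|(h[...,0]>172))&(h[...,1]>130)&(h[...,2]>(70))
    if n=="side": m[:, :360]=0;m[:, 450:]=0;m[:130]=0;m[200:]=0; mm=m&(h[...,2]>180)
    else: m[:, :420]=0; m[:,470:]=0;m[:215]=0;m[260:]=0; mm=m&(h[...,2]>150)
    for M in(m,mm):
        c=max(cv2.findContours(M.astype(np.uint8),0,1)[0],key=cv2.contourArea); r=cv2.minAreaRect(c); print(n,cv2.contourArea(c),r,cv2.boxPoints(r).round(1).tolist(), cv2.approxPolyDP(c,2.0,True)[:,0].tolist())
S=lambda x,y:f(x,y,4,360,130);T=lambda x,y:f(x-360,y,4,370,205)
# head top corners
for a,c in (((231,91),(616,109)),((271,115),(676,104)),((231,151),(680,158)),((190,126),(620,161))):
    print("?",tri(S(*a),T(*c)))
for name,a in(("lf",(404,130)),("ln",(408,213)),("rn",(668,194))): print("stand top",plane("top",T(*a),.036).round(4))
```

```text
face far [0.6119 0.0705 0.088 ] [0.6109 0.0702 0.088 ] (array([0.61117156, 0.07047924, 0.0885562 ]), np.float64(0.0008841521209445408))
face near [0.5337 0.0803 0.088 ] [0.5344 0.0815 0.088 ] (array([0.53373743, 0.08103494, 0.08880713]), np.float64(0.0012987962710166426))
tr FarBr [0.6064 0.1016 0.088 ] [0.6047 0.0985 0.088 ] (array([0.60647264, 0.09968477, 0.08580531]), np.float64(0.003318143795206242))
tr NearBr [0.5439 0.1116 0.088 ] [0.5429 0.1091 0.088 ] (array([0.5442126 , 0.11002347, 0.08586649]), np.float64(0.002353916699313322))
tr nearStop [0.5582 0.185  0.088 ] [0.5517 0.1814 0.088 ] (array([0.55399624, 0.18361247, 0.08992109]), np.float64(0.007115554685033008))
tr farstop [0.619  0.1732 0.088 ] [0.6169 0.1723 0.088 ] (array([0.61747655, 0.17294294, 0.08889302]), np.float64(0.002141085273989632))
screw1 [0.6045 0.1065 0.088 ] [0.6015 0.1064 0.088 ] (array([0.60181737, 0.10699167, 0.09049682]), np.float64(0.0023302808109623052))
screw2 [0.5532 0.1157 0.088 ] [0.5504 0.115  0.088 ] (array([0.55104153, 0.11571085, 0.08971116]), np.float64(0.002507661071024765))
screw3 [0.564 
[... 414 characters left out ...]
0, 161.0], [418.5, 149.5], [428.5, 159.5], [417.0, 171.0]] [[416, 153], [408, 161], [416, 165], [418, 170], [427, 158]]
side 124.5 ((417.68463134765625, 159.1769256591797), (16.000478744506836, 11.28715991973877), 29.744882583618164) [[407.8999938964844, 160.10000610351562], [413.5, 150.3000030517578], [427.3999938964844, 158.1999969482422], [421.79998779296875, 168.0]] [[408, 160], [419, 165], [427, 158], [416, 153]]
top 182.5 ((442.0, 237.5), (13.0, 16.0), 90.0) [[434.0, 231.0], [450.0, 231.0], [450.0, 244.0], [434.0, 244.0]] [[434, 232], [436, 244], [450, 242], [448, 231]]Traceback (most recent call last):
  File "<stdin>", line 17, in <module>
ValueError: max() iterable argument is empty
```

Run:
```python
from h import *
f=lambda x,y,k,ox,oy:((x+.5)/k-.5+ox,(y+.5)/k-.5+oy)
S=lambda x,y:f(x,y,4,360,130);T=lambda x,y:f(x-360,y,4,370,205)
for a,c in (((231,91),(677,104)),((271,115),(681,156)),((233,151),(621,161)),((190,126),(616,109))):
    p=tri(S(*a),T(*c)); print(p[0].round(4),p[1].round(4),plane("side",S(*a),.13).round(4),plane("top",T(*c),.13).round(4))
for a in((404,130),(408,213),(668,194)): print("stand top",plane("top",T(*a),.036).round(4))
# chassis front edge / board edges in top view
for uv in((191,259),(331,283),(206,153),(351,176),(222,188),(309,202)): print(uv,plane("top",uv,.03).round(4))
```

```text
[ 0.5529 -0.338   0.1172] 0.0012 [ 0.5453 -0.3253  0.13  ] [ 0.55   -0.3354  0.13  ]
[ 0.5195 -0.3382  0.119 ] 0.0037 [ 0.5146 -0.3267  0.13  ] [ 0.5161 -0.3367  0.13  ]
[ 0.5168 -0.3     0.1152] 0.0035 [ 0.5095 -0.2856  0.13  ] [ 0.5128 -0.2979  0.13  ]
[ 0.5507 -0.2984  0.1138] 0.0023 [ 0.5415 -0.283   0.13  ] [ 0.5466 -0.2958  0.13  ]
stand top [ 0.5496 -0.1695  0.036 ]
stand top [ 0.4927 -0.1712  0.036 ]
stand top [ 0.5058 -0.348   0.036 ]
(191, 259) [0.4899 0.3449 0.03  ]
(331, 283) [ 0.4253 -0.0345  0.03  ]
(206, 153) [0.7894 0.3137 0.03  ]
(351, 176) [ 0.7227 -0.0912  0.03  ]
(222, 188) [0.6883 0.2658 0.03  ]
(309, 202) [0.6485 0.0251 0.03  ]
```

```bash
cat >> h.py <<'E'
from scipy.spatial.transform import Rotation as Ro
def go(xyz,yaw):
    s=arm.sense(); w,x,y,z=s["tcp_rot"]; R=Ro.from_quat([x,y,z,w])
    c,sn=np.cos(np.radians(yaw)),np.sin(np.radians(yaw))
    Rt=Ro.from_matrix(np.array([[c,sn,0],[sn,-c,0],[0,0,-1]]))
    print("t",round(s["clock"],2),"pos",np.round(s["position"],4),"F",np.round(s["force"],1),"w",round(s["gripper_width"],4))
    print("turn",(R.inv()*Rt).as_rotvec(degrees=True).round(2),"shift",R.inv().apply(np.array(xyz)-s["position"]).round(4))
E
python3 -c "
from h import *
go([.535,-.3185,.2],4)"
```

```text
t 0.1 pos [ 0.1744 -0.5999  0.2141] F [-0.1 -0.4 -0.2] w 0.095
turn [-4.00e-02  4.00e-02 -7.78e+01] shift [-0.1696 -0.4248  0.0143]
```

Request:
servo_tool(moves=[[0,0,-8,-0.017,-0.042,0,0.095],[0,0,-16,-0.034,-0.085,0,0.095],[0,0,-24,-0.051,-0.127,0,0.095],[0,0,-32,-0.068,-0.17,0,0.095],[0,0,-40,-0.085,-0.212,0,0.095],[0,0,-48,-0.102,-0.255,0,0.095],[0,0,-56,-0.119,-0.297,0,0.095],[0,0,-64,-0.136,-0.34,0,0.095],[0,0,-71,-0.153,-0.382,0,0.095],[0,0,-77.8,-0.17,-0.425,0,0.095]])

```text
clock: 1.1
position: [0.5363, -0.3166, 0.2141]
tcp_rot: [-0.001, 0.999, 0.037, -0.0]
force: [-0.3, -0.6, 0.3]
gripper_width: 0.0952
```

```bash
python3 -c "
from h import *
go([.535,-.3185,.2],4)
cv2.imwrite('pics/s1.png',arm.snapshot('side')[:,:,::-1])"
```

```text
t 1.1 pos [ 0.5363 -0.3166  0.2141] F [-0.3 -0.6  0.3] w 0.0952
turn [-0.07  0.03  0.29] shift [-0.0014  0.0018  0.0141]
```

View pics/s1.png

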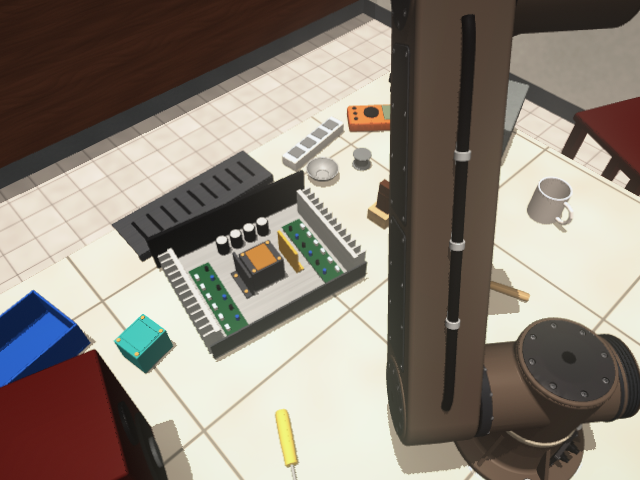

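The head's centre is within 2 mm of the tool axis, though the arm hides the stand from the side camera. Descending.

Request:
servo_tool(moves=[[0,0,0.3,-0.0014,0.0018,0.02,0.095],[0,0,0.3,-0.0014,0.0018,0.045,0.095],[0,0,0.3,-0.0014,0.0018,0.07,0.095],[0,0,0.3,-0.0014,0.0018,0.095,0.095],[0,0,0.3,-0.0014,0.0018,0.115,0.095],[0,0,0.3,-0.0014,0.0018,0.127,0.095],[0,0,0.3,-0.0014,0.0018,0.132,0.095],[0,0,0.3,-0.0014,0.0018,0.132,0.095]])

```text
clock: 1.95
position: [0.5394, -0.3144, 0.0818]
tcp_rot: [-0.001, 0.999, 0.04, 0.0]
force: [0.5, -0.3, 0.8]
gripper_width: 0.0946
```

Request:
servo_tool(moves=[[0,0,0,0,0,0,0.03],[0,0,0,0,0,0,0.03],[0,0,0,0,0,0,0.03],[0,0,0,0,0,0,0.03],[0,0,0,0,0,0,0.03],[0,0,0,0,0,0,0.03]])

```text
clock: 2.55
position: [0.5394, -0.3144, 0.0819]
tcp_rot: [-0.001, 0.999, 0.04, 0.0]
force: [-0.6, 0.2, -0.9]
gripper_width: 0.0526
```

```bash
python3 -c "
from h import *
go([.535,-.3185,.082],4)"
```

```text
t 2.55 pos [ 0.5394 -0.3144  0.0819] F [-0.6  0.2 -0.9] w 0.0526
turn [-0.14 -0.05  0.57] shift [-0.0047  0.0037 -0.0001]
```

The arm was still settling when I read its pose, so the tool is 5 mm off. I correct that at the current opening before closing fully.

Request:
servo_tool(moves=[[0,0,0.5,-0.0047,0.0037,0,0.055],[0,0,0.5,-0.0047,0.0037,0,0.055],[0,0,0.5,-0.0047,0.0037,0,0.055]])

```text
clock: 2.85
position: [0.5348, -0.3187, 0.0819]
tcp_rot: [-0.001, 0.999, 0.035, 0.0]
force: [0.4, -0.4, 0.0]
gripper_width: 0.0547
```

Request:
servo_tool(moves=[[0,0,0,0,0,0,0.02],[0,0,0,0,0,0,0.02],[0,0,0,0,0,0,0.02],[0,0,0,0,0,0,0.02],[0,0,0,0,0,0,0.02],[0,0,0,0,0,0,0.02]])

```text
clock: 3.45
position: [0.5348, -0.3186, 0.0819]
tcp_rot: [-0.001, 0.999, 0.035, 0.0]
force: [1.3, 0.5, 0.5]
gripper_width: 0.0358
```

```bash
python3 -c "
from h import *
go([.535,-.3185,.082],4)"
```

```text
t 3.45 pos [ 0.5348 -0.3186  0.0819] F [1.3 0.5 0.5] w 0.0358
turn [-0.14 -0.05  0.05] shift [ 0.0002 -0.0001 -0.0001]
```

Request:
servo_tool(moves=[[0,0,0,0,0,-0.01,0.02],[0,0,0,0,0,-0.03,0.02],[0,0,0,0,0,-0.06,0.02],[0,0,0,0,0,-0.09,0.02],[0,0,0,0,0,-0.12,0.02],[0,0,0,0,0,-0.15,0.02],[0,0,0,0,0,-0.165,0.02],[0,0,0,0,0,-0.165,0.02],[0,0,0,0,0,-0.165,0.02]])

```text
clock: 4.35
position: [0.5344, -0.3188, 0.2467]
tcp_rot: [-0.001, 0.999, 0.035, 0.0]
force: [-0.2, 1.0, -0.8]
gripper_width: 0.0362
```

```bash
python3 -c "
from h import *
y=np.radians(-9.5); ey=np.array([-np.sin(y),np.cos(y),0]); t=np.array([.5725,.0757,.247])+.0148*ey; print(t)
go(t,-9.5)"
```

```text
[0.5749427  0.09029703 0.247     ]
t 4.35 pos [ 0.5344 -0.3188  0.2467] F [-0.2  1.  -0.8] w 0.0362
turn [-0.15 -0.02 13.55] shift [ 0.0693 -0.4053  0.0008]
```

Request:
servo_tool(moves=[[0,0,1,0.004,-0.02,0,0.02],[0,0,2.5,0.012,-0.065,0,0.02],[0,0,4,0.019,-0.11,0,0.02],[0,0,5.5,0.027,-0.155,0,0.02],[0,0,7,0.035,-0.2,0,0.02],[0,0,8.5,0.043,-0.245,0,0.02],[0,0,10,0.05,-0.29,0,0.02],[0,0,11.5,0.058,-0.335,0,0.02],[0,0,12.8,0.065,-0.38,0,0.02],[0,0,13.5,0.0693,-0.405,0,0.02]])

```text
clock: 5.35
position: [0.5743, 0.093, 0.2464]
tcp_rot: [-0.001, 0.997, -0.082, -0.001]
force: [0.1, -1.4, -0.5]
gripper_width: 0.0359
```

Request:
servo_tool(moves=[[0,0,0,0,0,0,0.02],[0,0,0,0,0,0,0.02]])

```text
clock: 5.55
position: [0.5737, 0.0934, 0.245]
tcp_rot: [-0.001, 0.997, -0.081, -0.002]
force: [1.0, -1.0, -1.5]
gripper_width: 0.0358
```

```bash
python3 -c "
from h import *
for n in('side','top'): cv2.imwrite(f'pics/{n}2.png',arm.snapshot(n)[:,:,::-1])
go([.575,.0903,.247],-9.5)
s=cv2.imread('pics/side2.png');t=cv2.imread('pics/top2.png')
c=lambda i,x,y:cv2.resize(i[y:y+150,x:x+100],None,fx=4,fy=4,interpolation=2)
cv2.imwrite('pics/c4.png',np.hstack([c(s,230,150),c(t,235,150)]))
"
```

```text
t 5.65 pos [0.5741 0.0921 0.2457] F [ 0.1  0.2 -1.5] w 0.0359
turn [-0.12  0.2   0.07] shift [ 0.0012  0.0016 -0.0013]
```

View pics/c4.png

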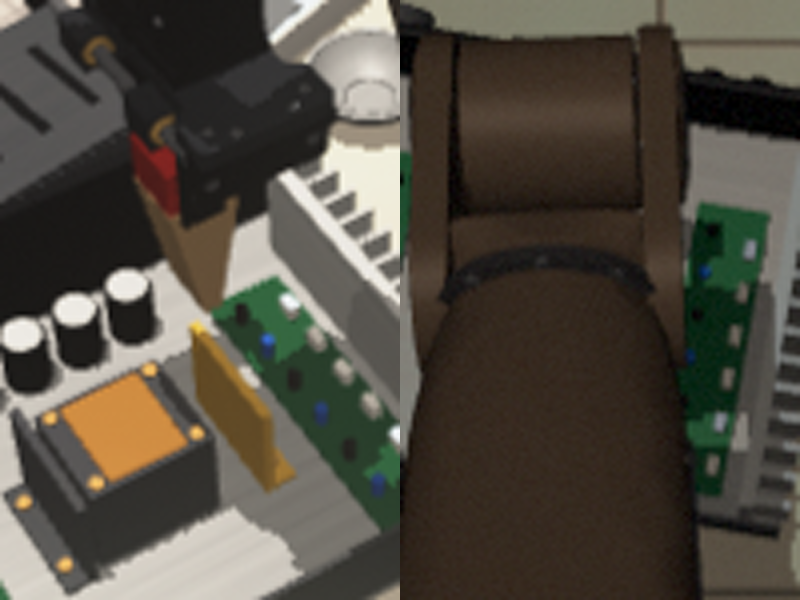

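```bash
python3 -c "
from h import *
p=arm.sense()['position'];print(p)
y=np.radians(-9.5); ex=np.array([np.cos(y),np.sin(y),0]);ey=np.array([-np.sin(y),np.cos(y),0])
for z,hy in((-.076,.005),(.004,.02),(.034,.02)):
  for sx,sy in((-1,-1),(-1,1),(1,1)):
    q=proj('side',p+ex*.018*sx+ey*hy*sy+[0,0,z])[0]; print(z,sx,sy,((q-[230,150]+.5)*4-.5).round(0))
s=cv2.imread('pics/side2.png');cv2.imwrite('pics/c5.png',cv2.resize(s[175:245,250:310],None,fx=8,fy=8,interpolation=2))
"
```

```text
[0.57408579 0.09210453 0.2456928 ]
-0.076 -1 -1 [222. 309.]
-0.076 -1 1 [206. 317.]
-0.076 1 1 [171. 273.]
0.004 -1 -1 [241. 191.]
0.004 -1 1 [170. 224.]
0.004 1 1 [133. 179.]
0.034 -1 -1 [238. 148.]
0.034 -1 1 [166. 181.]
0.034 1 1 [128. 135.]
```

View pics/c5.png

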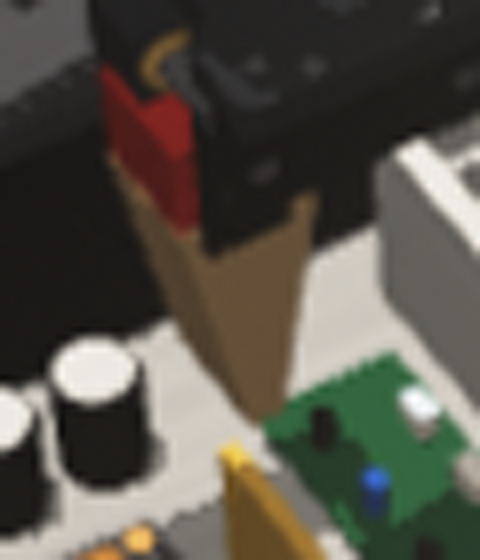

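The wedge hangs upright and within about 1 mm of the expected position, with its tip edge at side pixel about (282,226). I lower the tip into the gap.

Request:
servo_tool(moves=[[0,0,0,0.001,0.001,0,0.02],[0,0,0,0.001,0.001,0.015,0.02],[0,0,0,0.001,0.001,0.035,0.02],[0,0,0,0.001,0.001,0.055,0.02],[0,0,0,0.001,0.001,0.075,0.02],[0,0,0,0.001,0.001,0.09,0.02],[0,0,0,0.001,0.001,0.1,0.02],[0,0,0,0.001,0.001,0.105,0.02],[0,0,0,0.001,0.001,0.105,0.02],[0,0,0,0.001,0.001,0.105,0.02]])

```text
clock: 6.65
position: [0.5749, 0.0911, 0.1412]
tcp_rot: [-0.001, 0.997, -0.082, -0.001]
force: [-0.0, -0.8, -0.5]
gripper_width: 0.036
```

```bash
python3 -c "
from h import *
cv2.imwrite('pics/side3.png',arm.snapshot('side')[:,:,::-1])
go([.5751,.0910,.13],-9.5)
s=cv2.imread('pics/side3.png');cv2.imwrite('pics/c6.png',cv2.resize(s[190:290,220:320],None,fx=6,fy=6,interpolation=2))
"
```

```text
t 6.7 pos [0.5749 0.0912 0.1414] F [ 0.5 -0.3 -1.8] w 0.0359
turn [-0.13  0.14  0.07] shift [0.0003 0.0002 0.0114]
```

View pics/c6.png

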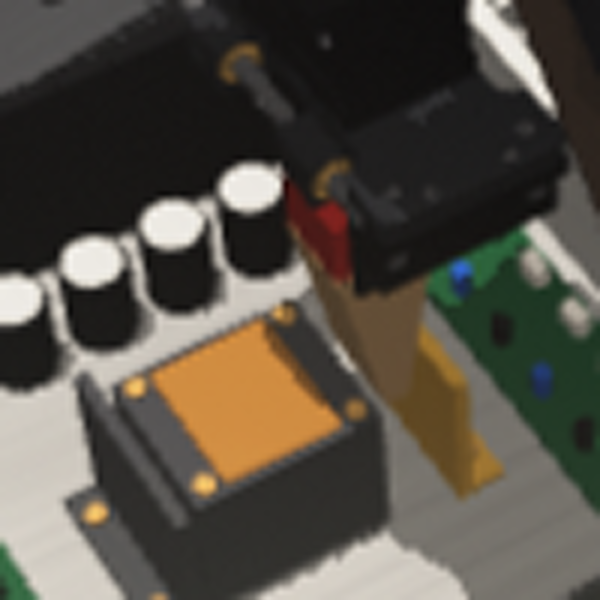

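The tip sits in the gap between the transformer's edge and the bracket (crop pixel about (395,395)). I press down in stages and watch the force.

Request:
servo_tool(moves=[[0,0,0,0,0,0.004,0.02],[0,0,0,0,0,0.008,0.02],[0,0,0,0,0,0.012,0.02],[0,0,0,0,0,0.016,0.02],[0,0,0,0,0,0.019,0.02],[0,0,0,0,0,0.021,0.02]])

```text
clock: 7.3
position: [0.5748, 0.0912, 0.12]
tcp_rot: [-0.001, 0.997, -0.082, -0.001]
force: [0.4, 0.0, -0.8]
gripper_width: 0.0356
```

Request:
servo_tool(moves=[[0,0,0,0,0,0.002,0.02],[0,0,0,0,0,0.004,0.02],[0,0,0,0,0,0.006,0.02],[0,0,0,0,0,0.008,0.02]])

```text
clock: 7.7
position: [0.5753, 0.0918, 0.1123]
tcp_rot: [-0.002, 0.997, -0.082, -0.001]
force: [0.8, 6.7, 5.8]
gripper_width: 0.0359
```

Request:
servo_tool(moves=[[0,0,0,0,0,0.001,0.02],[0,0,0,0,0,0.002,0.02],[0,0,0,0,0,0.003,0.02],[0,0,0,0,0,0.004,0.02]])

```text
clock: 8.1
position: [0.5758, 0.0924, 0.1089]
tcp_rot: [-0.002, 0.997, -0.082, 0.0]
force: [0.9, 7.8, 6.4]
gripper_width: 0.0362
```

Request:
servo_tool(moves=[[0,0,0,0,0,0.001,0.02],[0,0,0,0,0,0.002,0.02],[0,0,0,0,0,0.003,0.02],[0,0,0,0,0,0.004,0.02]])

```text
clock: 8.5
position: [0.5764, 0.0929, 0.1053]
tcp_rot: [-0.003, 0.997, -0.083, 0.001]
force: [2.1, 8.3, 6.8]
gripper_width: 0.0359
```

Request:
servo_tool(moves=[[0,0,0,0,0,0.001,0.02],[0,0,0,0,0,0.002,0.02],[0,0,0,0,0,0.003,0.02],[0,0,0,0,0,0.004,0.02]])

```text
clock: 8.9
position: [0.5769, 0.0934, 0.1019]
tcp_rot: [-0.003, 0.997, -0.083, 0.002]
force: [-0.3, 7.5, 12.3]
gripper_width: 0.036
```

```bash
python3 -c "
from h import *
cv2.imwrite('pics/side4.png',arm.snapshot('side')[:,:,::-1])
go([.5751,.0910,.105],-9.5)
s=cv2.imread('pics/side4.png');cv2.imwrite('pics/c7.png',cv2.resize(s[190:290,220:320],None,fx=6,fy=6,interpolation=2))
"
```

```text
t 8.95 pos [0.5769 0.0935 0.1018] F [0.8 8.2 7.3] w 0.0361
turn [-0.39 -0.18  0.01] shift [-0.0014  0.0027 -0.0032]
```

View pics/c7.png

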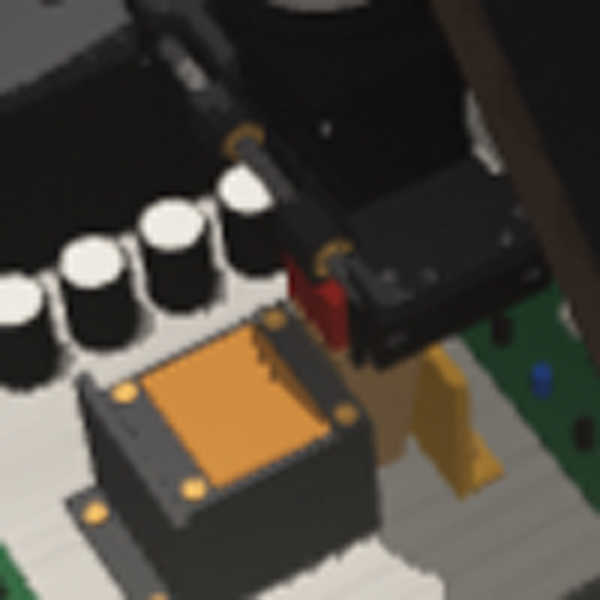

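The transformer has slid to the stop, or almost there: the gap at crop pixel (110,400) has closed. I press until the force rises.

Request:
servo_tool(moves=[[0,0,0,0,0,0.001,0.02],[0,0,0,0,0,0.002,0.02],[0,0,0,0,0,0.003,0.02]])

```text
clock: 9.25
position: [0.5774, 0.0935, 0.1007]
tcp_rot: [-0.003, 0.997, -0.083, 0.003]
force: [-6.3, 2.6, 28.5]
gripper_width: 0.0358
```

Request:
servo_tool(moves=[[0,0,0,0,0,0.001,0.02],[0,0,0,0,0,0.002,0.02],[0,0,0,0,0,0.003,0.02]])

```text
clock: 9.55
position: [0.5775, 0.0935, 0.1001]
tcp_rot: [-0.003, 0.997, -0.083, 0.004]
force: [-9.0, 1.7, 34.7]
gripper_width: 0.0359
```

Request:
servo_tool(moves=[[0,0,0,0,0,0.002,0.02],[0,0,0,0,0,0.004,0.02],[0,0,0,0,0,0.005,0.02]])

```text
clock: 9.85
position: [0.5776, 0.0934, 0.0976]
tcp_rot: [-0.003, 0.997, -0.083, 0.004]
force: [-9.7, 1.5, 34.5]
gripper_width: 0.0356
```

Request:
servo_tool(moves=[[0,0,0,0,0,0.003,0.02],[0,0,0,0,0,0.005,0.02],[0,0,0,0,0,0.007,0.02]])

```text
clock: 10.15
position: [0.5776, 0.0933, 0.0932]
tcp_rot: [-0.003, 0.997, -0.083, 0.005]
force: [-10.9, 1.1, 34.3]
gripper_width: 0.0358
```

The force plateaus at about 35 N, where the pads slip on the head, so the wedge is jammed. Releasing now.

Request:
servo_tool(moves=[[0,0,0,0,0,0,0.045],[0,0,0,0,0,0,0.06],[0,0,0,0,0,0,0.07],[0,0,0,0,0,0,0.07],[0,0,0,0,0,0,0.07]])

```text
clock: 10.65
position: [0.5775, 0.0932, 0.0928]
tcp_rot: [-0.003, 0.997, -0.083, 0.005]
force: [0.1, 0.4, -0.6]
gripper_width: 0.0679
```

Request:
servo_tool(moves=[[0,0,0,0,0,-0.01,0.07],[0,0,0,0,0,-0.03,0.07],[0,0,0,0,0,-0.06,0.07],[0,0,0,0,0,-0.1,0.07],[0,0,0,0,0,-0.15,0.07],[0,0,0,0,0,-0.15,0.07],[0,0,0,0,0,-0.15,0.07]])

```text
clock: 11.35
position: [0.5761, 0.0924, 0.2443]
tcp_rot: [-0.003, 0.997, -0.083, 0.006]
force: [-0.2, 0.1, 0.2]
gripper_width: 0.0699
```

Request:
servo_tool(moves=[[0,0,0,0,0.04,0,0.07],[0,0,0,0,0.08,0,0.07],[0,0,0,0,0.12,0,0.07],[0,0,0,0,0.16,0,0.07],[0,0,0,0,0.2,0,0.07],[0,0,0,0,0.24,0,0.07],[0,0,0,0,0.28,0,0.07],[0,0,0,0,0.3,0,0.07],[0,0,0,0,0.3,0,0.07]])

```text
clock: 12.25
position: [0.5257, -0.2056, 0.2405]
tcp_rot: [-0.004, 0.996, -0.084, 0.005]
force: [0.3, 0.1, 0.1]
gripper_width: 0.0703
```

```bash
python3 -c "
from h import *
for n in('side','top'): cv2.imwrite(f'pics/{n}5.png',arm.snapshot(n)[:,:,::-1])
go([.5751,.0910,.105],-9.5)
s=cv2.imread('pics/side5.png');cv2.imwrite('pics/c8.png',cv2.resize(s[210:295,225:320],None,fx=7,fy=7,interpolation=2))
s=cv2.imread('pics/top5.png');cv2.imwrite('pics/c9.png',cv2.resize(s[190:250,235:315],None,fx=10,fy=10,interpolation=2))
"
```

```text
t 12.35 pos [ 0.5263 -0.2032  0.2409] F [-1.   0.5  0.5] w 0.0702
turn [-0.49 -0.55 -0.04] shift [-0.0019 -0.2971  0.1385]
```

View pics/c8.png

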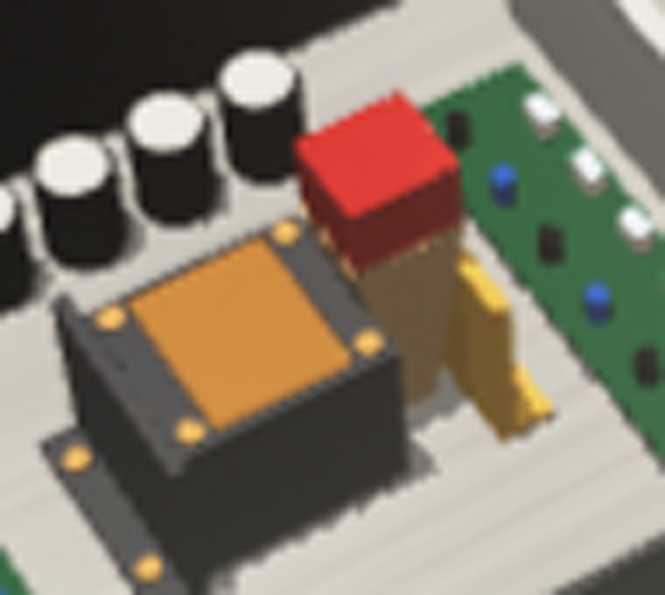

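View pics/c9.png

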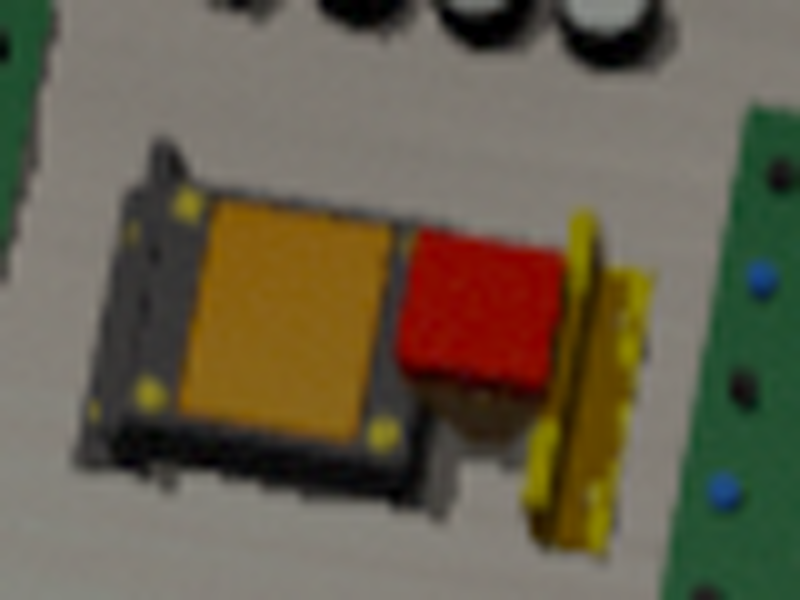

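Run:
```python
from h import *
f=lambda x,y,k,ox,oy:((x+.5)/k-.5+ox,(y+.5)/k-.5+oy)
S=lambda x,y:f(x,y,7,225,210);T=lambda x,y:f(x,y,10,235,190)
P=[]
for a,c in(((398,92),(565,250)),((460,165),(548,388)),((352,220),(398,358)),((297,145),(416,230))):
    p,e=tri(S(*a),T(*c));P.append(p);print(p.round(4),e.round(4))
P=np.array(P);c=P.mean(0)-[0,0,.015]
y=np.radians(-9.5);ex=np.array([np.cos(y),np.sin(y),0]);ey=np.array([-np.sin(y),np.cos(y),0]);d=c-[.5725,.0757,.0885]
print("head in bracket",d@ex,d@ey,d[2])
for a,b in((1,0),(2,3)): v=P[b]-P[a];print(np.degrees(np.arctan2(v[1],v[0])),v)
Q=np.mean([plane("top",T(*q),.088) for q in((188,205),(150,395),(384,434))],0)
sc=[plane("top",T(*q),.088) for q in((188,205),(384,434))];m=(sc[0]+sc[1])/2-[.5725,.0757,.088];print("transf in bracket",m@ex,m@ey)
```

```text
[0.5911 0.071  0.1367] 0.0026
[0.5557 0.0755 0.1363] 0.0038
[0.563  0.1134 0.1351] 0.002
[0.5954 0.1087 0.1381] 0.001
head in bracket 0.0010378938620242853 0.016822954415345908 0.033047988247725354
-7.145016482432801 [ 0.03546428 -0.00444561  0.0004067 ]
-8.269378603335095 [ 0.03244893 -0.00471608  0.00299074]
transf in bracket -0.0021734335165426513 0.07049226611306735
```

Head at (1, 17, 33) mm in the bracket frame against about (0, 16, 36) expected. The transformer's centre is 70.5 mm from the bracket, where 70 mm puts it on the stop. The wedge is upright and the gripper clear, so I hand in.

```bash
python3 -c "
from workcell import arm
print(arm.hand_in())"
```

```text
the job is handed in; nothing more can be done
None
```

I took the red-headed wedge from the stand and pressed it thin end down into the gap. It pushed the transformer onto the stop and jammed. I released it, moved the gripper clear and handed in at about 12.4 s.

**Press:** the force levelled off at about 35 N, because the pads began to slip on the head there. I did not press any harder.

**Last measurements in the bracket frame**, from both cameras:

| Item | Measured | Expected |
|---|---|---|
| Head centre, x / y / z | 1 / 17 / 33 mm | about 0 / 16 / 36 mm |
| Transformer centre from the bracket | 70.5 mm | 70 mm when on the stop |
| Wedge yaw relative to the bracket | about 2° off | within 10° |

- **Head height:** it measured about 3 mm below the nominal jam height but inside the allowed band. I put this down to camera error.
- **Uprightness:** judged by eye from the pictures, not measured as an angle.
- **Contact forces:** these could not be measured after release. That they hold is inferred from the press force and from the wedge staying put. The wedge's rest was also not checked with a second picture.

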